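# Hang the utensil holder on the side-opening hook

### The arm

A 6-joint arm with a two-finger parallel gripper is mounted at the origin on the work surface. World frame = base frame: x ahead of the robot, y to its left, z up, the work surface at z = 0. Lengths are in m, angles in rad, forces in N, time in s.
With the tool pointing down it reaches from about 0.375 to 0.975 m from the base axis. Payload 3.8 kg.
Tool frame: the origin (TCP) lies at the very end of the fingers, on their centre line; the grasp point (between the pads) lies behind it (bot.tcp_to_grasp is the y of the grasp point in the tool frame, in m); y points along the fingers, z is the direction in which the jaws open and shut, and the axes are right-handed (so a half turn about y gives the same grasp; the last joint's range is limited). The gripper opens to 85 mm and grips with 20 to 120 N. Pads are 22 mm wide; open, the fingers measure 114 mm over their backs; the gripper's body (76 mm by 85 mm) begins 54 mm behind the grasp point. The pads swing forward as they close: fully open they stand 13 mm farther back than shut.
Start: joints at [1.163, 0.264, 1.604, -0, 1.274, -0.037], TCP at [0.245, 0.629, 0.231] pointing down, gripper open.
Joint ranges: [-2.63, 2.63], [-0.94, 2.18], [0.31, 2.57], [-1.31, 4.45], [0, 2.66], [-2.55, 2.55]. Speed limits (rad/s): [2.57, 2.57, 3.14, 3.14, 3.14, 3.14].

### API

Orientations are given as a rotation vector (axis times angle).
In Python, from workcell import bot, optics, workorder gives the robot as it stands.
- The arm moves only by the shell command python3 -m handwheel 'ROWS' [FORCE]. ROWS is JSON, a list of rows, each a list of 7 numbers: the shift along the tool's x, y, z in m, then the turn, a rotation vector about the tool's x, y, z in rad, then the opening, from 0 (shut) to 1 (fully open). A call has 1 to 8 rows; each row shifts and turns the commanded pose from where the row before left it, along the tool's axes as they then stand; what a row does not reach is not made up. A row lasts 1/8 s, in which the tool goes at most 62.5 mm and 10.7 degrees, less where a joint would pass 70% of its speed; a pose out of reach is approached as far as the arm can. A call with a gripper value outside its range is refused whole. The fingers move at their own pace and stop on an object; FORCE is the grip in N (left out, the last holds). Time passes only in rows, so rows that do not move let the fingers close. It gives the time, the measured TCP pose, the force and the opening at its end, in the units of the state.
- bot.read_state(): the state, without advancing time (a new reading comes with each control period).
- optics.read_camera(name): name is "scene" or "top"; returns a dict with "image" (420x560x3 uint8, red, green, blue), "z_map" (420x560 float32, m along the optical axis (not along the pixel's ray), 0 where there is no reading), "mtx" (3x3 intrinsics, pixels), "world_from_camera" (4x4, takes a point from camera to world coordinates). Camera axes: x right, y down, z forward; pixel columns grow to the right and rows downward; lengths in m; the calibration is good to about 2 mm. A picture is of the moment at which its call begins.
- workorder.finish_job(): hands the job in, once; it reports no verdict.
The state is a dict: "time": time; "q": joint angles; "joint_vel": joint speeds; "joint_torque": joint torques, N m; "tool_pos": TCP position; "tcp_rot": TCP orientation; "wrist_force": force on the tool from outside, world axes, zero at the start; "torque": the same for the moment, N m; "width": opening from 0.0 (shut) to 1.0 (fully open).
Only numpy, scipy, OpenCV 4.12 (cv2) and the standard library are available. Lean on these libraries where they do the work, as an engineer would, in place of code of your own. Each camera call takes 0.05 s, during which the arm holds its last target.

### The job

Hang the steel utensil holder that has a headed stud on its back onto the hook stand: bring the stud in sideways, over the ledge and under the guard, then lower it gently all the way to the bottom of the throat while you still hold it, and only then let go, so that it hangs still and nearly upright. The hook's height on its stand is only roughly known, so feel for it and never press hard on it (keep well under 20 N), and leave the other things on the counter where they are.

Things in the scene. Friction and masses are not known exactly. Their poses are not given: they have to be found in the camera images.
- caddy_mid (a point): Centre (55 mm above its underside) of the loose stainless utensil holder to hang: open square cup, 52 x 52 mm, 110 mm tall, walls 3 mm, standing upright, 0.2 to 0.42 kg. Its z is up; its +x points out of its back face, which carries the stud; the two faces across its y are plain, 52 mm apart, good to grip near the rim.
- stud (a point): Middle of the stem of the stud on the holder's back: 31.5 mm along the holder's +x from its centre axis, 60 mm above its underside (5 mm above caddy_mid). The stem is a round bar of 8 mm diameter along the holder's x, 11 mm free between the back face and a round head of 18 mm diameter, 4 mm thick. The hook plate must run between back face and head.
- throat (a point): NOMINAL middle of the throat's floor, 130 mm above the table; axes of the stand (z up, +y to the upright; the holder's +x must point along this +x). The throat is a slot 12 mm wide in y (-6 to +6) in the hook plate, 34 mm deep below the ledge's top. The real floor is up to 13 mm higher or lower: the plate is clamped at a different height each time, which is not measured. x and y are true.
- ledge (a point): NOMINAL top of the hook's outer ledge, in the middle of the part that is open from above: 26 mm to -y of the throat's middle, 34 mm above its floor; axes as throat. The ledge is flat, y -36 to -6 mm from the throat's middle. Its real height is off by the same unmeasured -13 to +13 mm as the whole plate.
- guard (a point): NOMINAL underside of the guard, above the throat's middle, 50 mm above the throat's floor; axes as throat. The guard is 8 mm high and covers the throat from above, from y = -14 mm onward, so the mouth opens sideways to -y, 16 mm high. The throat's back wall (from y = +6 mm) reaches up to the guard. Height off as the whole plate's.
- stand: The fixed hook stand; origin on the table straight below the throat, axes as throat. Its upright steel hook plate, 5 mm thick, lies in the stand's y-z plane, its middle at x = 0; below the throat's floor it goes on 60 mm down, y -36 to +56 mm. Clamped firm, does not shift. Upright post behind the plate: y 26 to 56 mm, top 196 mm over the table; foot plate 12 mm high.
- spare: A second, loose square steel cup of the same 52 x 52 x 110 mm but without a stud: leave it alone. Origin at the centre of its underside.
- sauce: Red sauce bottle, 52 mm diameter, 140 mm tall, loose; leave alone. Origin at the centre of its underside.
- jar: Amber jar, 60 mm diameter, 80 mm tall, loose, near the stand; leave alone. Origin at the centre of its underside.
- bowl: White bowl, 110 mm diameter, 50 mm tall, loose; leave alone. Origin at the centre of its underside.
- spoon: Wooden-handled spoon lying on the counter nearest the robot, loose; leave alone. Origin under its middle.
- napkins: Steel napkin box 90 x 120 x 70 mm, loose; leave alone. Origin at the centre of its underside.
There are look-alikes about, which are no part of the job. What is shaped like the stand but green or turquoise is not meant. What is shaped like the part that bears caddy_mid but blue is not meant.

How it is judged:
By the outcome, as a careful person would: the job done as asked, in the order asked, and still so for the second after the job is handed in, with the robot touching nothing.
It also fails if it takes over 56 s, if anything falls off the work surface, if the arm or the gripper's body presses on something with over 40 N, if the wrist force passes 120 N, or if a joint passes its speed limit or range.

## Working session

There is one attempt and no reset: what is moved stays moved. The work goes in short steps, Python scripts to look and compute and a shell command to move; the robot and the scene stay as the last step left them, time stands still between calls to the robot, and variables do not carry over. Pictures are saved under pics/ and viewed, and the job is handed in when it is done.

```bash
ls; mkdir -p pics; python3 - <<'E'
from workcell import bot, optics, workorder
import cv2,numpy as np
s=bot.read_state()
for k in s: print(k,np.round(s[k],4))
print(bot.tcp_to_grasp)
for n in("scene","top"):
    d=optics.read_camera(n); cv2.imwrite(f"pics/{n}0.png",d["image"][:,:,::-1]); np.savez(f"/tmp/{n}0.npz",**d)
    print(n,d["mtx"],np.round(d["world_from_camera"],3))
E
```

```text
pics
time 0.0
q [ 1.1631  0.2648  1.6054 -0.      1.2737 -0.0369]
joint_vel [-0.0013 -0.0006  0.0001 -0.0007  0.0009 -0.0005]
joint_torque [ 1.70000e-03 -5.15130e+01 -3.67306e+01  1.00000e-04  1.30000e-02
  0.00000e+00]
tool_pos [0.2443 0.6285 0.2299]
tcp_rot [-1.5534  0.2914 -0.2906]
wrist_force [-0.0512  1.1075 -0.137 ]
torque [ 0.039  -0.0241  0.0222]
width 0.9961
-0.0187
scene [[519.38993902   0.         273.02109153]
 [  0.         519.38993902 199.86609105]
 [  0.           0.           1.        ]] [[ 0.104  0.706 -0.701  1.617]
 [ 0.994 -0.088  0.06  -0.105]
 [-0.019 -0.703 -0.711  1.26 ]
 [ 0.     0.     0.     1.   ]]
top [[522.12100283   0.         281.6043331 ]
 [  0.         522.12100283 216.50509019]
 [  0.           0.           1.        ]] [[ 0.012 -0.997  0.082  0.416]
 [-1.    -0.011  0.009 -0.028]
 [-0.008 -0.082 -0.997  1.339]
 [ 0.     0.     0.     1.   ]]
```

View pics/scene0.png

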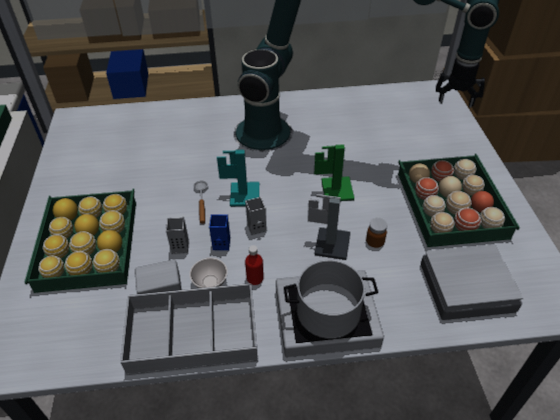

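View pics/top0.png

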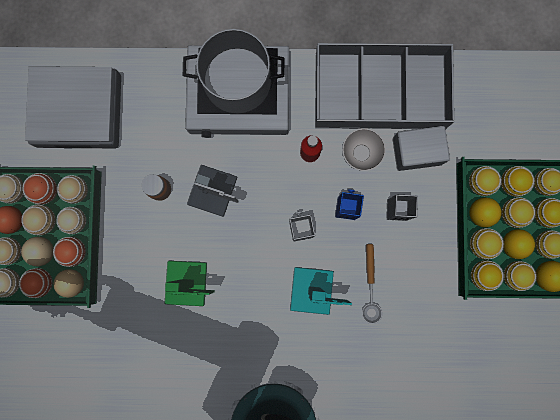

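The grey stand is at about (213,190) in the top view and (330,225) in the scene view. The steel cups are at about (302,225) and (402,206) in the top view. I'll zoom in to see which cup has the stud.

```bash
python3 - <<'E'
import cv2,numpy as np
a=cv2.imread("pics/scene0.png");b=cv2.imread("pics/top0.png")
def c(im,x,y,w,h,W=400,H=300): return cv2.resize(im[y:y+h,x:x+w],(W,H),interpolation=cv2.INTER_CUBIC)
top=np.hstack([c(a,150,185,120,90),c(a,290,185,120,90)])
bot=np.hstack([c(b,280,180,160,120)[:, :],c(b,160,140,120,90)])
cv2.imwrite("pics/z0.png",np.vstack([top,bot]))
E
```

```text
(no output)
```

View pics/z0.png

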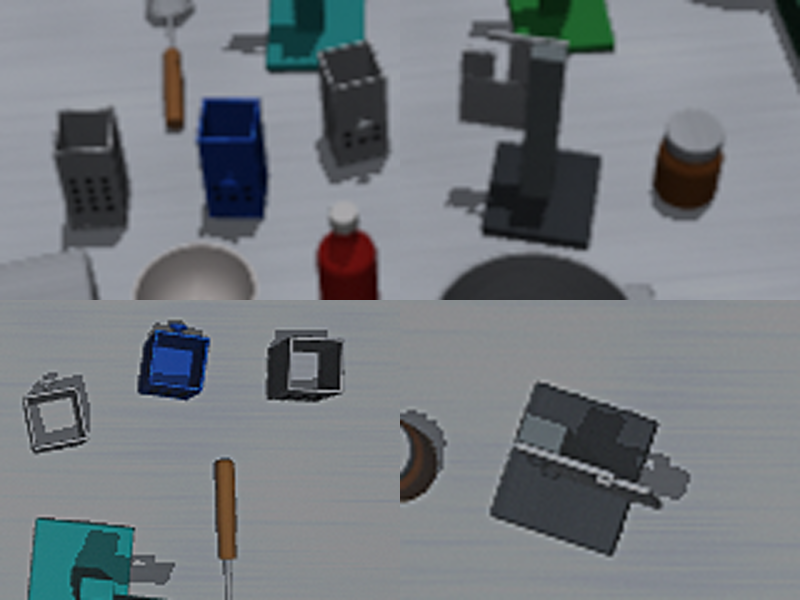

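```bash
cat > h.py <<'E'
import numpy as np,cv2
def load(n,t="0"):
    d=np.load(f"/tmp/{n}{t}.npz"); return {k:d[k] for k in d}
def pts(d):
    z=d["z_map"];K=d["mtx"];v,u=np.mgrid[:z.shape[0],:z.shape[1]]
    P=np.stack([(u-K[0,2])/K[0,0]*z,(v-K[1,2])/K[1,1]*z,z],-1)
    T=d["world_from_camera"];W=P@T[:3,:3].T+T[:3,3];W[z==0]=np.nan
    return W
E
python3 - <<'E'
from h import *
for n,boxes in (("top",{"A":(280,200,325,250),"B":(380,185,425,225),"stand":(180,155,250,225),"jar":(135,165,180,210)}),("scene",{"A":(240,190,275,245),"B":(160,210,195,260),"stand":(295,185,355,260)})):
    d=load(n);W=pts(d)
    for k,(a,b,c,e) in boxes.items():
        w=W[b:e,a:c].reshape(-1,3);w=w[~np.isnan(w[:,0])]
        print(n,k,"table z",np.round(np.median(w[w[:,2]<.01,2]) if (w[:,2]<.01).any() else 0,4))
        print(np.histogram(w[:,2],bins=np.arange(0,0.24,.01))[0])
        zt={"A":(.1,.12),"B":(.1,.12),"stand":(.15,.22),"jar":(.07,.1)}[k]
        m=w[(w[:,2]>zt[0])&(w[:,2]<zt[1])]
        if len(m): print(m.min(0).round(4),m.max(0).round(4)); r=cv2.minAreaRect((m[:,:2]*1000).astype(np.float32)); print(np.array(r[0]).round(1),np.array(r[1]).round(1),round(r[2],1))
E
```

```text
top A table z -0.0001
[814 275  17  12  17  16  33  18  12  18  85  36   0   0   0   0   0   0
   0   0   0   0   0]
[ 0.4639 -0.0942  0.1001] [ 0.5234 -0.0373  0.1168]
[493.1 -65.8] [51.7 52.1] 11.8
top B table z 0.0
[553 158  54  38  50  39  55  47  51  60 103  52   0   0   0   0   0   0
   0   0   0   0   0]
[ 0.5193 -0.3388  0.1002] [ 0.5735 -0.2839  0.1157]
[ 546.2 -310.9] [53.7 52.4] 87.4
top stand table z 0.0001
[1808  863    2    1    2    2    2    8   11   15   26   16   16   20
   17   17   32   39   18  190    6    0    0]
[0.5524 0.0886 0.1506] [0.6019 0.176  0.2019]
[576.9 130.5] [92.1 28.4] 73.9
top jar table z -0.0003
[668  18  26  20  52  65   9 230 148   0   0   0   0   0   0   0   0   0
   0   0   0   0   0]
[0.5685 0.2737 0.0711] [0.6202 0.3261 0.0864]
[593.3 299. ] [51.7 50.6] 41.0
scene A table z 0.0019
[778 199  54  50  26  46  75  72  69  82  86  47   0   0   0   0   0   0
   0   0   0   0   0]
[ 0.4617 -0.0925  0.1001] [ 0.5282 -0.0355  0.1164]
[496.1 -63.9] [61.6 52.8] 12.7
scene B table z 0.002
[806  42  44  45  40  43  69  79  85  81  94  51   0   0   0   0   0   0
   0   0   0   0   0]
[ 0.518  -0.3362  0.1   ] [ 0.5764 -0.2828  0.1168]
[ 547.6 -309.1] [52.4 58.5] 87.6
scene stand table z 0.0019
[1838  944   48   30   19   29   19   22   74   58   69   63   81   73
   62   57   69   60   49  107   14    0    0]
[0.5507 0.0915 0.1502] [0.6065 0.1778 0.2025]
[578.4 132.2] [92.2 32.5] 65.2
```

```bash
python3 - <<'E'
from h import *
d=load("scene");W=pts(d);im=d["image"]
C=np.array([.4935,-.0655]);th=np.radians(12);R=np.array([[np.cos(th),np.sin(th)],[-np.sin(th),np.cos(th)]])
for n in("scene","top"):
    d=load(n);W=pts(d)
    box=(185,250,235,285) if n=="scene" else (195,255,275,330)
    w=W[box[0]:box[1],box[2]:box[3]].reshape(-1,3);l=(w[:,:2]-C)@R.T
    print(n)
    for z0 in np.arange(0.02,.115,.01):
        m=(w[:,2]>z0)&(w[:,2]<z0+.01)&(abs(l[:,0])<.06)&(abs(l[:,1])<.06)
        if m.sum(): print(round(z0,2),m.sum(),"lx",np.percentile(l[m,0],[0,5,50,95,100]).round(4),"ly",np.percentile(l[m,1],[0,5,95,100]).round(4))
    m=(w[:,2]>.03)&(l[:,0]>.033)&(l[:,0]<.06)&(abs(l[:,1])<.03); print(np.c_[l[m],w[m,2]].round(3)[:30])
a=load("scene")["image"][:,:,::-1];b=load("top")["image"][:,:,::-1]
cv2.imwrite("pics/z1.png",np.hstack([cv2.resize(a[190:250,235:285],(400,480),interpolation=cv2.INTER_CUBIC),cv2.resize(b[200:250,280:325],(400,480),interpolation=cv2.INTER_CUBIC)]))
E
```

```text
scene
0.02 33 lx [-0.0213 -0.0018  0.0258  0.0295  0.0302] ly [-0.025  -0.0243  0.0229  0.0252]
0.03 43 lx [-0.0205 -0.007   0.026   0.0303  0.035 ] ly [-0.0248 -0.0245  0.0243  0.0267]
0.04 26 lx [-0.0213 -0.0046  0.0247  0.0292  0.031 ] ly [-0.025  -0.0246  0.025   0.0264]
0.05 46 lx [-0.0275 -0.0024  0.0261  0.0396  0.0422] ly [-0.025  -0.0244  0.0243  0.0268]
0.06 75 lx [-0.0273 -0.0255  0.0248  0.0412  0.0443] ly [-0.025  -0.0241  0.0256  0.0273]
0.07 72 lx [-0.0277 -0.0264  0.0227  0.0359  0.0456] ly [-0.0243 -0.0242  0.025   0.0278]
0.08 69 lx [-0.0275 -0.025   0.0221  0.0286  0.0326] ly [-0.0249 -0.0243  0.0252  0.0283]
0.09 82 lx [-0.0272 -0.0249  0.0035  0.0284  0.0318] ly [-0.0247 -0.0241  0.0245  0.0252]
0.1 86 lx [-0.0279 -0.0257  0.006   0.0296  0.0337] ly [-0.0249 -0.024   0.0256  0.0269]
0.11 47 lx [-0.0248 -0.0233  0.0004  0.0281  0.031 ] ly [-0.0255 -0.0247  0.0263  0.0275]
[[ 0.034 -0.007  0.104]
 [ 0.035  0.001  0.066]
 [ 0.042  0.002  0.073]
 [ 0.04   0.006  0.07 ]
 [ 0.041 -0.004  0.07 ]
 [ 0.039 -0.     0.067]
 [ 0.046  0.001  0.073]
 [ 0.035  0.007  0.06 ]
 [ 
[... 1017 characters left out ...]
.09 18 lx [-0.0262 -0.0245  0.0136  0.023   0.023 ] ly [-0.0232 -0.0232  0.026   0.026 ]
0.1 85 lx [-0.0263 -0.026  -0.001   0.0249  0.0255] ly [-0.0263 -0.0254  0.0254  0.0258]
0.11 36 lx [-0.0261 -0.0257 -0.0038  0.0247  0.0253] ly [-0.026  -0.0255  0.0247  0.0259]
[[ 0.041 -0.005  0.066]
 [ 0.04  -0.007  0.066]
 [ 0.04   0.005  0.066]
 [ 0.04   0.003  0.069]
 [ 0.039  0.001  0.071]
 [ 0.038 -0.002  0.07 ]
 [ 0.038 -0.004  0.07 ]
 [ 0.038 -0.007  0.06 ]
 [ 0.038  0.008  0.066]
 [ 0.038  0.006  0.063]
 [ 0.037  0.003  0.065]
 [ 0.037  0.001  0.066]
 [ 0.036 -0.002  0.065]
 [ 0.036 -0.004  0.06 ]
 [ 0.035  0.003  0.06 ]
 [ 0.035  0.001  0.064]
 [ 0.034 -0.001  0.067]
 [ 0.034 -0.004  0.063]]
```

View pics/z1.png

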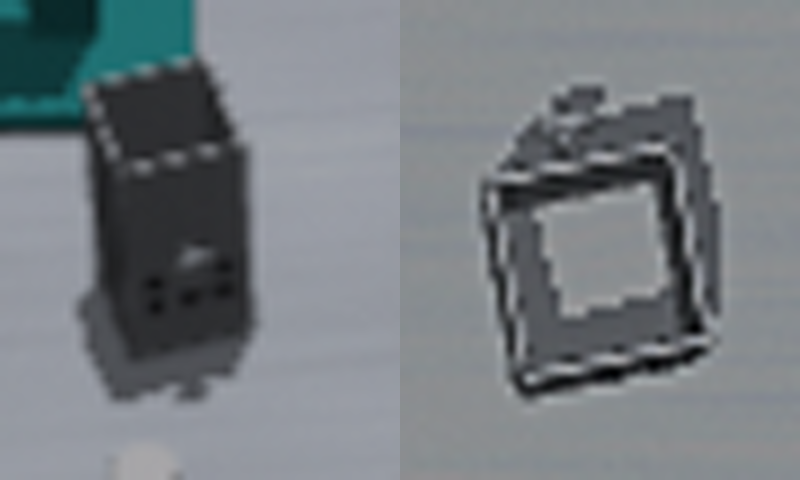

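Cup A carries the stud: points stand out to 40 mm along its +x at z of about 0.06. Its centre is at about (0.493, -0.066) and its yaw is about 12°. Next I'll measure the plate.

```bash
python3 - <<'E'
from h import *
# yaw of cup: fit from top cam rim
def rim(n,box):
    W=pts(load(n));w=W[box[1]:box[3],box[0]:box[2]].reshape(-1,3);return w[(w[:,2]>.1)&(w[:,2]<.12)][:,:2]
for n,b in(("top",(280,200,325,250)),("scene",(240,190,275,245))):
    m=rim(n,b)
    print(n, [ (round(r,1)) for r in [cv2.minAreaRect((m*1000).astype(np.float32))[2]]])
# plate
for n,b in(("top",(180,155,250,225)),("scene",(295,185,355,260))):
    W=pts(load(n));w=W[b[1]:b[3],b[0]:b[2]].reshape(-1,3)
    foot=w[(w[:,2]>.008)&(w[:,2]<.016)]; r=cv2.minAreaRect((foot[:,:2]*1000).astype(np.float32)); print(n,"foot",np.array(r[0]).round(1),np.array(r[1]).round(1),round(r[2],1), foot[:,2].mean())
    m=w[(w[:,2]>.05)]
    # find plate line: RANSAC-like via fitLine on points not in post; 
    q=(m[:,:2]*1000).astype(np.float32)
    best=None;rng=np.random.default_rng(0)
    for _ in range(3000):
        i,j=rng.choice(len(q),2,False);dd=q[j]-q[i];L=np.hypot(*dd)
        if L<30: continue
        nn=np.array([-dd[1],dd[0]])/L;inl=abs((q-q[i])@nn)<3
        if best is None or inl.sum()>best.sum(): best=inl
    vx,vy,x0,y0=cv2.fitLine(q[best],cv2.DIST_HUBER,0,.01,.01).ravel()
    if vy<0: vx,vy=-vx,-vy
    print(n,"line",vx,vy,x0,y0,"yaw",np.degrees(np.arctan2(-vx,vy)),best.sum(),len(q))
    ey=np.array([vx,vy]);ex=np.array([vy,-vx]);
    lx=(m[:,:2]*1000-[x0,y0])@ex;ly=(m[:,:2]*1000-[x0,y0])@ey
    print("y range",np.percentile(ly,[0,1,5,95,99,100]).round(1))
    for y0_ in range(-60,70,5):
        s=(ly>=y0_)&(ly<y0_+5)
        if s.sum(): print(y0_,s.sum(),"z",np.percentile(m[s,2]*1000,[0,10,50,90,100]).round(0),"lx",np.percentile(lx[s],[0,10,50,90,100]).round(1))
E
```

```text
top [11.8]
scene [12.7]
top foot [581.5 141.2] [173.  113.3] 72.1 0.011688975204115501
top line 0.29722974 0.95480597 565.51 130.70314 yaw -17.29129 243 435
y range [-43.2 -42.7 -37.6  45.4  47.6  49.2]
-45 16 z [ 85.  93. 137. 170. 172.] lx [-0.8 -0.7  0.9  3.   4.1]
-40 11 z [ 83.  98. 165. 176. 177.] lx [-1.  -0.9 -0.6  2.   3.2]
-35 13 z [ 81.  92. 148. 173. 176.] lx [-0.8 -0.7 -0.6  3.1  3.8]
-30 12 z [ 86. 111. 161. 175. 175.] lx [-0.9 -0.6 -0.4  2.9  3.7]
-25 12 z [ 75. 101. 168. 187. 200.] lx [-0.8 -0.6  0.3  2.9  4. ]
-20 18 z [ 78.  99. 170. 197. 199.] lx [-0.9 -0.8 -0.4  2.2  4.1]
-15 8 z [ 90. 106. 183. 198. 198.] lx [-0.7 -0.6 -0.   2.8  3.3]
-10 14 z [ 77. 106. 167. 197. 200.] lx [-0.5 -0.4  0.9  3.2  4.2]
-5 18 z [ 93. 106. 146. 198. 200.] lx [-0.7 -0.5  0.   2.8  4.2]
0 13 z [ 76.  95. 181. 199. 200.] lx [-0.4 -0.4 -0.1  3.5  4.2]
5 14 z [ 73. 104. 181. 199. 200.] lx [-0.6 -0.4 -0.1  2.5  3.7]
10 13 z [ 94. 105. 158. 197. 198.] lx [-0.6 -0.5 -0.   3.5  4.3]
15 76 z [ 55.  84. 152. 194. 199.] lx [-0.5  0.2 16.  22.4 24.1]
20 32 z [ 98. 158. 195. 198. 200.] lx [-0.2 -0.
[... 1132 characters left out ...]
 90. 135. 192. 201.] lx [-6.9 -2.6 -0.5  2.5  3.9]
10 46 z [ 82.  97. 151. 186. 197.] lx [-4.3 -3.4 -0.6  2.4  5. ]
15 46 z [ 83.  96. 144. 191. 197.] lx [-5.7 -3.5 -0.   2.9  5.3]
20 50 z [ 83.  90. 143. 189. 200.] lx [-4.8 -2.5 -0.8  2.1  6.5]
25 47 z [ 53.  66. 137. 195. 199.] lx [-4.3  2.9 18.1 21.3 24. ]
30 68 z [ 53.  70. 139. 197. 202.] lx [-6.  11.7 19.3 23.1 26. ]
35 69 z [ 53.  68. 138. 196. 201.] lx [-1.4 10.9 19.7 23.  24.6]
40 71 z [ 51.  66. 141. 197. 202.] lx [-2.7 12.6 19.1 22.8 26.1]
45 67 z [ 54.  71. 137. 197. 200.] lx [-1.4 14.  19.4 23.5 26.4]
50 68 z [ 51.  67. 136. 196. 200.] lx [-4.  12.2 18.3 21.  24.7]
55 39 z [ 54.  68. 140. 196. 197.] lx [-5.6  1.9 16.4 20.8 23.3]
```

```bash
cat >> h.py <<'E'
from scipy.spatial.transform import Rotation as Ro
def plan(s,pos,yaw,tilt=False):
    """rows-units shift (tool axes) and turn to reach pos with tool y down and tool z along +-(cup y of yaw deg)"""
    R=Ro.from_rotvec(s["tcp_rot"]).as_matrix()
    cy=np.array([-np.sin(np.radians(yaw)),np.cos(np.radians(yaw)),0])
    out=[]
    for sg in(1,-1):
        z=sg*cy;y=np.array([0,0,-1.]);x=np.cross(y,z);G=np.stack([x,y,z],1)
        r=Ro.from_matrix(R.T@G).as_rotvec();out.append((np.linalg.norm(r),sg,r))
    a,sg,r=min(out,key=lambda t:t[0])
    sh=R.T@(np.array(pos)-s["tool_pos"])
    print("t",round(s["time"],3),"pos",np.round(s["tool_pos"],4),"axes x,z",R[:,0].round(3),R[:,2].round(3),"F",np.round(s["wrist_force"],2),"T",np.round(s["torque"],3),"w",round(float(s["width"]),3))
    print(" sg",sg,"shift mm",(sh*1000).round(1),"turn rad",r.round(4),"deg",round(np.degrees(a),1),"q6",round(s["q"][5],3))
E
python3 - <<'E'
from h import *
from workcell import bot
s=bot.read_state()
plan(s,[.4932,-.0657,.20],12)
plan(s,[.4932,-.0657,.076],12)
E
```

```text
t 0.1 pos [0.2443 0.6285 0.2301] axes x,z [ 0.932 -0.362 -0.   ] [ 0.362  0.932 -0.002] F [ 0.12 -0.26 -0.31] T [0.022 0.024 0.013] w 1.002
 sg 1 shift mm [ 483.5   31.2 -556.8] turn rad [ 0.002  -0.5802 -0.0006] deg 33.2 q6 -0.037
t 0.1 pos [0.2443 0.6285 0.2301] axes x,z [ 0.932 -0.362 -0.   ] [ 0.362  0.932 -0.002] F [ 0.12 -0.26 -0.31] T [0.022 0.024 0.013] w 1.002
 sg 1 shift mm [ 483.5  155.2 -556.5] turn rad [ 0.002  -0.5802 -0.0006] deg 33.2 q6 -0.037
```

```bash
python3 -m handwheel '[[0,-0.04,0,0,0,0,1],[0,-0.04,0,0,0,0,1],[0.037,0,-0.043,0,0,0,1],[0.037,0,-0.043,0,0,0,1],[0.037,0,-0.043,0,0,0,1],[0.037,0,-0.043,0,0,0,1],[0.037,0,-0.043,0,0,0,1],[0.037,0,-0.043,0,0,0,1]]' 70; python3 -m handwheel '[[0.037,0,-0.043,0,0,0,1],[0.037,0,-0.043,0,0,0,1],[0.037,0,-0.043,0,0,0,1],[0.037,0,-0.043,0,0,0,1],[0.037,0,-0.043,0,0,0,1],[0.037,0,-0.043,0,0,0,1],[0.037,0,-0.043,0,0,0,1]]';python3 -m handwheel '[[0,0,0,0,-0.145,0,1],[0,0,0,0,-0.145,0,1],[0,0,0,0,-0.145,0,1],[0,0,0,0,-0.145,0,1],[0,0,0,0,0,0,1],[0,0,0,0,0,0,1]]';  python3 - <<'E'
from h import *
from workcell import bot
s=bot.read_state()
plan(s,[.4932,-.0657,.076],12)
E
```

```text
time: 1.1
tool_pos: [0.3581, 0.3063, 0.3109]
tcp_rot: [-1.552, 0.291, -0.291]
wrist_force: [0.9, 0.8, 0.8]
width: 0.999
time: 1.98
tool_pos: [0.4904, -0.068, 0.311]
tcp_rot: [-1.551, 0.291, -0.291]
wrist_force: [1.8, 0.2, 0.1]
width: 1.0
time: 2.72
tool_pos: [0.4902, -0.0661, 0.311]
tcp_rot: [-1.565, -0.162, 0.163]
wrist_force: [-0.3, -0.6, 0.1]
width: 0.999
t 2.725 pos [ 0.4902 -0.0661  0.311 ] axes x,z [ 0.979  0.205 -0.   ] [-0.205  0.979  0.   ] F [-0.31 -0.55  0.15] T [ 0.029 -0.02   0.013] w 0.999
 sg 1 shift mm [  3.2 235.   -0.3] turn rad [-0.0002 -0.0026 -0.0004] deg 0.1 q6 -1.962
```

```bash
python3 -m handwheel '[[0.003,0.045,0,0,-0.0026,0,1],[0,0.045,0,0,0,0,1],[0,0.045,0,0,0,0,1],[0,0.025,0,0,0,0,1],[0,0.025,0,0,0,0,1],[0,0.025,0,0,0,0,1],[0,0.025,0,0,0,0,1],[0,0,0,0,0,0,1]]';python3 -m handwheel '[[0,0,0,0,0,0,0.75],[0,0,0,0,0,0,0.65],[0,0,0,0,0,0,0.55],[0,0,0,0,0,0,0.4],[0,0,0,0,0,0,0.3],[0,0,0,0,0,0,0.3],[0,0,0,0,0,0,0.3]]' 70; python3 - <<'E'
from h import *
from workcell import bot,optics
s=bot.read_state()
plan(s,[.4932,-.0657,.076],12); print(bot.tcp_to_grasp)
for n in("scene","top"):
    d=optics.read_camera(n); cv2.imwrite(f"pics/{n}1.png",d["image"][:,:,::-1]); np.savez(f"/tmp/{n}1.npz",**d)
a=cv2.imread("pics/scene1.png");b=cv2.imread("pics/top1.png")
cv2.imwrite("pics/z2.png",np.hstack([cv2.resize(a[170:260,200:320],(400,300)),cv2.resize(b[180:270,240:360],(400,300))]))
E
```

```text
time: 3.72
tool_pos: [0.4911, -0.0651, 0.0742]
tcp_rot: [-1.563, -0.161, 0.169]
wrist_force: [0.5, 1.6, 0.5]
width: 1.0
time: 4.6
tool_pos: [0.4948, -0.0655, 0.078]
tcp_rot: [-1.565, -0.169, 0.164]
wrist_force: [-0.2, 2.4, 6.9]
width: 0.6
t 4.6 pos [ 0.4948 -0.0655  0.078 ] axes x,z [0.978 0.21  0.003] [-0.21   0.978 -0.001] F [-0.16  2.37  6.93] T [ 0.255  0.071 -0.025] w 0.6
 sg 1 shift mm [-1.6  2.   0.2] turn rad [0.0008 0.0021 0.003 ] deg 0.2 q6 -1.965
-0.0187
```

View pics/z2.png

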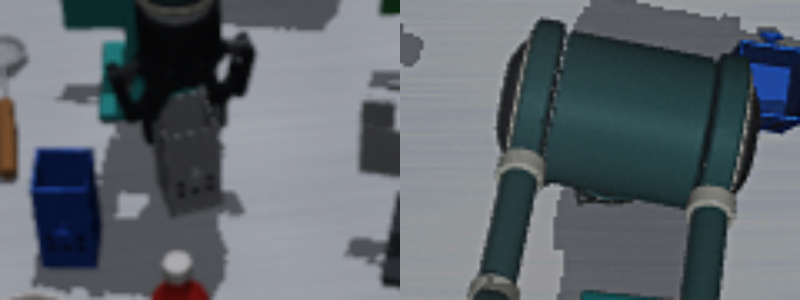

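```bash
python3 -m handwheel '[[0,-0.01,0,0,0,0,0.3],[0,-0.03,0,0,0,0,0.3],[0,-0.04,0,0,0,0,0.3],[0,-0.04,0,0,0,0,0.3],[0,-0.04,0,0,0,0,0.3],[0,-0.01,0,0,0,0,0.3],[0,0,0,0,0,0,0.3],[0,0,0,0,0,0,0.3]]'; python3 - <<'E'
from h import *
from workcell import bot,optics
s=bot.read_state()
plan(s,[.511,.0576,.248],-17.7)
E
```

```text
time: 5.7
tool_pos: [0.4917, -0.0653, 0.2437]
tcp_rot: [-1.563, -0.163, 0.17]
wrist_force: [-0.2, 0.2, -3.5]
width: 0.596
t 5.7 pos [ 0.4917 -0.0653  0.2437] axes x,z [ 0.978  0.21  -0.004] [-0.21   0.978  0.002] F [-0.18  0.24 -3.47] T [0.019 0.018 0.013] w 0.596
 sg 1 shift mm [ 44.6  -4.3 116.1] turn rad [-5.000e-04  5.207e-01 -4.400e-03] deg 29.8 q6 -1.965
```

```bash
python3 -m handwheel '[[0.011,-0.001,0.029,0,0,0,0.3],[0.011,-0.001,0.029,0,0,0,0.3],[0.011,-0.001,0.029,0,0,0,0.3],[0.011,-0.001,0.029,0,0,0,0.3],[0,0,0,0,0.13,0,0.3],[0,0,0,0,0.13,0,0.3],[0,0,0,0,0.13,0,0.3],[0,0,0,0,0.13,0,0.3]]';python3 -m handwheel '[[0,0,0,0,0,0,0.3],[0,0,0,0,0,0,0.3],[0,0,0,0,0,0,0.3]]'; python3 - <<'E'
from h import *
from workcell import bot,optics
s=bot.read_state()
plan(s,[.511,.0576,.248],-17.7)
for n in("scene","top"):
    d=optics.read_camera(n); cv2.imwrite(f"pics/{n}2.png",d["image"][:,:,::-1]); np.savez(f"/tmp/{n}2.npz",**d)
a=cv2.imread("pics/scene2.png");b=cv2.imread("pics/top2.png")
cv2.imwrite("pics/z3.png",np.hstack([cv2.resize(a[150:270,230:390],(400,300),interpolation=cv2.INTER_CUBIC),cv2.resize(b[150:270,180:340],(400,300))]))
E
```

```text
time: 6.7
tool_pos: [0.5106, 0.0571, 0.2476]
tcp_rot: [-1.558, 0.249, -0.242]
wrist_force: [0.3, -0.2, -3.6]
width: 0.598
time: 7.08
tool_pos: [0.5117, 0.0571, 0.2498]
tcp_rot: [-1.558, 0.242, -0.24]
wrist_force: [-0.0, 0.7, -3.0]
width: 0.602
t 7.075 pos [0.5117 0.0571 0.2498] axes x,z [ 0.953 -0.302 -0.001] [ 0.302  0.953 -0.   ] F [-0.    0.67 -2.98] T [-0.006  0.033 -0.055] w 0.602
 sg 1 shift mm [-0.8  1.8  0.3] turn rad [ 0.0003  0.0018 -0.0008] deg 0.1 q6 -1.201
```

View pics/z3.png

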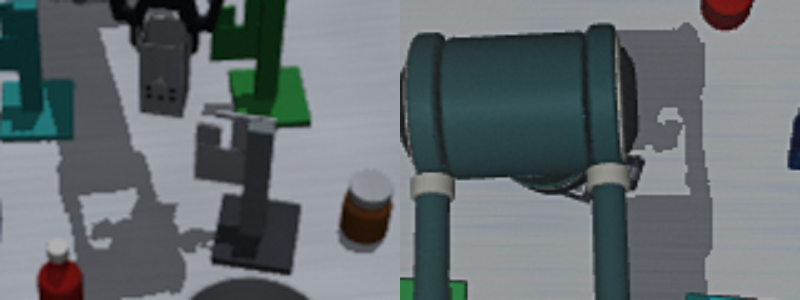

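```bash
cat > meas.py <<'E'
from h import *
from workcell import bot,optics
def frames(n,k=4):
    ds=[optics.read_camera(n) for _ in range(k)]
    z=np.stack([d["z_map"] for d in ds]);z=np.where(z==0,np.nan,z);d=ds[-1];d["z_map"]=np.nan_to_num(np.nanmedian(z,0));return d
YAW=-17.7
def axes(yaw=YAW):
    t=np.radians(yaw);return np.array([np.cos(t),np.sin(t)]),np.array([-np.sin(t),np.cos(t)])
E
python3 - <<'E'
from meas import *
d=frames("scene");np.savez("/tmp/scene3.npz",**d);W=pts(d)
s=bot.read_state();p=s["tool_pos"];ex,ey=axes()
w=W[140:290,220:400].reshape(-1,3);w=w[~np.isnan(w[:,0])]
l=np.c_[(w[:,:2]-p[:2])@ex,(w[:,:2]-p[:2])@ey,w[:,2]-p[2]]*1000
m=(abs(l[:,0])<60)&(abs(l[:,1])<60)&(l[:,2]>-95)&(l[:,2]<40)
c=l[m]
for z0 in range(-90,40,8):
    k=(c[:,2]>=z0)&(c[:,2]<z0+8)
    if k.sum()>2: print(z0,k.sum(),"lx",np.percentile(c[k,0],[5,25,50,75,95]).round(1),"ly",np.percentile(c[k,1],[0,5,95,100]).round(1))
f=(c[:,2]>-75)&(c[:,2]<10)&(c[:,0]>18)&(c[:,0]<32)&(abs(c[:,1])<22)
A=np.c_[c[f,1:],np.ones(f.sum())];co=np.linalg.lstsq(A,c[f,0],rcond=None)[0];print("face lx = %.3f ly + %.3f z + %.2f"%tuple(co),f.sum(),"at mid",co@[0,-30,1],"std",(c[f,0]-A@co).std())
st=(c[:,0]>34)&(c[:,0]<50)&(abs(c[:,1])<15)&(c[:,2]<0);print("stud",st.sum(),c[st].mean(0).round(1),np.ptp(c[st],axis=0).round(1))
# plate
T=np.array([.5653,.1242]);g=np.c_[(w[:,:2]-T)@ex,(w[:,:2]-T)@ey,w[:,2]]*1000
k=(abs(g[:,0])<12)&(g[:,1]>-34)&(g[:,1]<22)&(g[:,2]>85)&(g[:,2]<200)
for _ in range(3):
    A=np.c_[g[k,1:],np.ones(k.sum())];co=np.linalg.lstsq(A,g[k,0],rcond=None)[0]
    r=g[:,0]-np.c_[g[:,1:],np.ones(len(g))]@co; k=k&(abs(r)<4)
print("plate face",co.round(3),k.sum(),"at z150",co@[0,150,1])
gy=g[(abs(g[:,0])<6)&(g[:,2]>90)&(g[:,2]<135)];print("plate ymin",np.percentile(gy[:,1],[0,1,2,5]).round(1))
gd=g[(abs(g[:,0])<8)&(g[:,1]>-33)&(g[:,1]<-20)];print("ledge z",np.percentile(gd[:,2],[90,95,98,100]).round(1))
gd=g[(abs(g[:,0])<8)&(g[:,1]>-10)&(g[:,1]<20)];print("guard z",np.percentile(gd[:,2],[90,95,98,100]).round(1))
E
```

```text
-90 10 lx [30.7 31.4 32.8 33.6 35.2] ly [47.3 48.5 59.5 59.7]
-82 24 lx [ 8.6 24.1 26.4 32.  34.6] ly [-23.3 -20.   58.7  59. ]
-74 44 lx [ 4.6 22.9 24.1 25.4 26.4] ly [-23.9 -22.9  27.6  27.8]
-66 31 lx [-2.2 23.1 24.  24.8 26.1] ly [-23.4 -20.6  27.6  27.6]
-58 41 lx [ 8.8 23.9 25.2 25.7 26.6] ly [-23.4 -20.8  27.7  27.8]
-50 35 lx [ 2.2 23.5 24.5 25.2 25.8] ly [-23.5 -21.2  27.6  27.7]
-42 38 lx [-11.1  23.   24.5  25.2  27. ] ly [-23.4 -21.   27.5  27.8]
-34 29 lx [-17.1  23.1  24.4  26.   27.5] ly [-23.1 -20.2  27.3  28. ]
-26 38 lx [ 8.1 24.4 25.2 26.5 39.6] ly [-23.6 -20.7  27.4  27.7]
-18 60 lx [ 9.8 24.2 25.  32.3 40.2] ly [-23.4 -20.5  26.3  27.6]
-10 67 lx [-26.4 -24.3  23.8  24.9  27.1] ly [-23.3 -20.3  26.4  27.4]
-2 70 lx [-25.6 -23.8  23.2  25.   26. ] ly [-23.4 -21.4  24.7  27.2]
6 77 lx [-25.5 -23.4   9.4  24.2  26.2] ly [-35.8 -23.3  29.9  37. ]
14 88 lx [-25.3 -23.   10.3  24.9  26.3] ly [-35.9 -27.2  32.   40.2]
22 95 lx [-25.5 -23.5   8.6  24.4  25.8] ly [-35.5 -30.2  35.2  39.9]
30 83 lx [-25.2 -19.1   7.7  22.5  25.4] ly [-35.7 -28.3  33.9  39.5]
38 6 lx [ 7.7  8.1  9.2 10.9 11.9] ly [-32.1 -31.3  37.5  39.6]
face lx = 0.003 ly + 0.003 z + 24.83 292 at mid 24.747836008794035 std 1.3881296939094598
stud 26 [ 39.1   1.2 -15.9] [ 6.1 15.1 17.5]
plate face [ 3.000e-03 -4.000e-03  3.103e+00] 419 at z150 2.4528837477549352
plate ymin [-34.7 -34.  -33.9 -31.5]
ledge z [166.2 172.2 173.5 174.3]
guard z [191.8 196.4 198.6 200.8]
```

```bash
cat >> meas.py <<'E'
T=np.array([.5651,.1237]);OFF=.03025
def tgt(Y,Z):
    ex,ey=axes();q=T+Y*ey-OFF*ex;return [q[0],q[1],Z+.018]
def rel(s):
    ex,ey=axes();q=s["tool_pos"];v=q[:2]-T
    print("stud lx %.1f ly %.1f z %.1f"%(1000*(v@ex+OFF),1000*(v@ey),1000*(q[2]-.018)))
E
python3 - <<'E'
from meas import *
s=bot.read_state();rel(s);plan(s,tgt(-.08,.19),YAW);plan(s,tgt(-.026,.19),YAW)
E
```

```text
stud lx -0.1 ly -79.6 z 232.4
t 7.375 pos [0.512  0.0571 0.2504] axes x,z [ 0.953 -0.303  0.   ] [0.303 0.953 0.   ] F [-0.39  0.31 -4.29] T [ 0.002  0.011 -0.007] w 0.598
 sg 1 shift mm [ 0.1 42.4 -0.4] turn rad [-0.0001  0.0009  0.0002] deg 0.1 q6 -1.2
t 7.375 pos [0.512  0.0571 0.2504] axes x,z [ 0.953 -0.303  0.   ] [0.303 0.953 0.   ] F [-0.39  0.31 -4.29] T [ 0.002  0.011 -0.007] w 0.598
 sg 1 shift mm [ 0.2 42.4 53.6] turn rad [-0.0001  0.0009  0.0002] deg 0.1 q6 -1.2
```

```bash
python3 -m handwheel '[[0,0.021,0,0,0,0,0.3],[0,0.021,0,0,0,0,0.3],[0,0,0,0,0,0,0.3],[0,0,0.015,0,0,0,0.3],[0,0,0.015,0,0,0,0.3],[0,0,0.015,0,0,0,0.3],[0,0,0.009,0,0,0,0.3],[0,0,0,0,0,0,0.3]]';python3 -m handwheel '[[0,0,0,0,0,0,0.3],[0,0,0,0,0,0,0.3]]'; python3 - <<'E'
from meas import *
s=bot.read_state();rel(s);plan(s,tgt(-.026,.19),YAW)
for n in("scene","top"):
    d=frames(n); cv2.imwrite(f"pics/{n}4.png",d["image"][:,:,::-1]); np.savez(f"/tmp/{n}4.npz",**d)
a=cv2.imread("pics/scene4.png");b=cv2.imread("pics/top4.png")
cv2.imwrite("pics/z4.png",np.hstack([cv2.resize(a[160:250,280:370],(400,400),interpolation=cv2.INTER_CUBIC),cv2.resize(b[140:230,180:270],(400,400),interpolation=cv2.INTER_CUBIC)]))
E
```

```text
time: 8.38
tool_pos: [0.5285, 0.1095, 0.2084]
tcp_rot: [-1.557, 0.241, -0.241]
wrist_force: [-0.1, 0.4, -2.8]
width: 0.598
time: 8.62
tool_pos: [0.5281, 0.1082, 0.2082]
tcp_rot: [-1.557, 0.242, -0.242]
wrist_force: [-0.4, 0.2, -3.0]
width: 0.597
stud lx -0.3 ly -26.0 z 190.2
t 8.625 pos [0.5281 0.1082 0.2082] axes x,z [ 0.953 -0.304 -0.   ] [ 0.304  0.953 -0.   ] F [-0.4   0.22 -2.97] T [-0.017 -0.03   0.026] w 0.597
 sg 1 shift mm [0.3 0.2 0. ] turn rad [ 0.0003  0.0003 -0.0002] deg 0.0 q6 -1.106
```

View pics/z4.png

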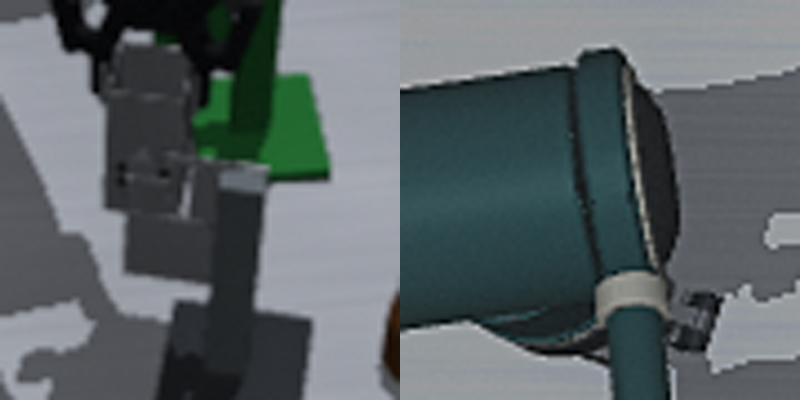

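```bash
python3 -m handwheel '[[0,0.003,0,0,0,0,0.3],[0,0.003,0,0,0,0,0.3],[0,0,0,0,0,0,0.3],[0,0,0,0,0,0,0.3]]'; python3 -m handwheel '[[0,0.001,0,0,0,0,0.3],[0,0.001,0,0,0,0,0.3],[0,0,0,0,0,0,0.3]]';python3 -m handwheel '[[0,0.001,0,0,0,0,0.3],[0,0,0,0,0,0,0.3]]';python3 -m handwheel '[[0,0.001,0,0,0,0,0.3],[0,0,0,0,0,0,0.3]]'; python3 - <<'E'
from meas import *
s=bot.read_state();rel(s);plan(s,tgt(-.026,.178),YAW)
E
```

```text
time: 9.52
tool_pos: [0.5283, 0.1086, 0.2022]
tcp_rot: [-1.557, 0.242, -0.242]
wrist_force: [0.1, -1.3, -2.5]
width: 0.597
time: 9.9
tool_pos: [0.5282, 0.1085, 0.2001]
tcp_rot: [-1.557, 0.242, -0.242]
wrist_force: [0.1, -0.2, -3.6]
width: 0.598
time: 10.15
tool_pos: [0.5282, 0.1085, 0.1992]
tcp_rot: [-1.557, 0.242, -0.242]
wrist_force: [-0.1, 0.1, -3.7]
width: 0.592
time: 10.4
tool_pos: [0.5282, 0.1086, 0.1982]
tcp_rot: [-1.557, 0.242, -0.242]
wrist_force: [0.0, 0.1, -3.9]
width: 0.597
stud lx -0.3 ly -25.6 z 180.2
t 10.4 pos [0.5282 0.1086 0.1982] axes x,z [ 0.953 -0.303 -0.   ] [ 0.303  0.953 -0.   ] F [ 0.01  0.09 -3.93] T [-0.034 -0.005  0.04 ] w 0.597
 sg 1 shift mm [ 0.3  2.2 -0.4] turn rad [ 0.0001  0.0008 -0.0002] deg 0.0 q6 -1.106
```

```bash
for i in 1; do python3 -m handwheel '[[0,0.001,0,0,0,0,0.3],[0,0,0,0,0,0,0.3]]'; done; python3 -m handwheel '[[0,0.001,0,0,0,0,0.3],[0,0,0,0,0,0,0.3]]'; python3 - <<'E'
from meas import *
s=bot.read_state();rel(s);print(s["torque"])
E
```

```text
time: 10.65
tool_pos: [0.5282, 0.1085, 0.1972]
tcp_rot: [-1.557, 0.242, -0.242]
wrist_force: [0.1, 0.3, -3.2]
width: 0.599
time: 10.9
tool_pos: [0.5282, 0.1085, 0.1962]
tcp_rot: [-1.557, 0.242, -0.242]
wrist_force: [0.6, 0.3, -3.1]
width: 0.597
stud lx -0.3 ly -25.7 z 178.2
[ 0.01409375 -0.01663176 -0.05870193]
```

```bash
python3 -m handwheel '[[0,0.001,0,0,0,0,0.3],[0,0,0,0,0,0,0.3]]'; python3 -m handwheel '[[0,0.001,0,0,0,0,0.3],[0,0,0,0,0,0,0.3]]'; python3 - <<'E'
from meas import *
s=bot.read_state();rel(s);print(s["torque"])
E
```

```text
time: 11.15
tool_pos: [0.5282, 0.1085, 0.1952]
tcp_rot: [-1.557, 0.242, -0.242]
wrist_force: [-0.4, 0.3, -3.1]
width: 0.594
time: 11.4
tool_pos: [0.5284, 0.1086, 0.1946]
tcp_rot: [-1.557, 0.242, -0.242]
wrist_force: [-0.4, -0.6, -2.4]
width: 0.596
stud lx -0.1 ly -25.6 z 176.6
[-0.0172587   0.03082567  0.01103237]
```

```bash
python3 -m handwheel '[[0,0.001,0,0,0,0,0.3],[0,0,0,0,0,0,0.3]]'; python3 - <<'E'
from meas import *
s=bot.read_state();rel(s);print(s["torque"])
E
```

```text
time: 11.65
tool_pos: [0.5285, 0.1086, 0.1942]
tcp_rot: [-1.557, 0.241, -0.242]
wrist_force: [-3.5, -0.2, 3.9]
width: 0.594
stud lx -0.0 ly -25.6 z 176.2
[-0.14107383  0.32983452  0.00278348]
```

Contact: the stem touched the ledge at TCP z of about 0.1948, so the floor should be at about 0.161 and mid-mouth at about 0.1988. I'll back up, then go in sideways.

```bash
python3 -m handwheel '[[0,-0.003,0,0,0,0,0.3],[0,-0.003,0,0,0,0,0.3],[0,0,0,0,0,0,0.3],[0,0,0,0,0,0,0.3]]'; python3 - <<'E'
from meas import *
s=bot.read_state();rel(s);print(s["torque"]);plan(s,tgt(0,.1808),YAW)
E
```

```text
time: 12.15
tool_pos: [0.5282, 0.1085, 0.199]
tcp_rot: [-1.557, 0.242, -0.242]
wrist_force: [-0.4, 0.2, -3.9]
width: 0.598
stud lx -0.3 ly -25.7 z 181.0
[-0.04991769  0.00811767  0.02043399]
t 12.15 pos [0.5282 0.1085 0.199 ] axes x,z [ 0.953 -0.303 -0.   ] [ 0.303  0.953 -0.   ] F [-0.42  0.18 -3.88] T [-0.05   0.008  0.02 ] w 0.598
 sg 1 shift mm [ 0.4  0.2 25.7] turn rad [ 0.0002  0.0007 -0.0004] deg 0.0 q6 -1.106
```

```bash
python3 -m handwheel '[[0,0,0.004,0,0,0,0.3],[0,0,0.004,0,0,0,0.3],[0,0,0,0,0,0,0.3]]';  python3 -m handwheel '[[0,0,0.004,0,0,0,0.3],[0,0,0.004,0,0,0,0.3],[0,0,0,0,0,0,0.3]]'; python3 -m handwheel '[[0,0,0.004,0,0,0,0.3],[0,0,0.004,0,0,0,0.3],[0,0,0.001,0,0,0,0.3],[0,0,0,0,0,0,0.3],[0,0,0,0,0,0,0.3]]'; python3 - <<'E'
from meas import *
s=bot.read_state();rel(s);print(s["torque"]);plan(s,tgt(0,.1808),YAW)
d=frames("scene");np.savez("/tmp/scene5.npz",**d);a=d["image"][:,:,::-1]
cv2.imwrite("pics/z5.png",cv2.resize(a[160:250,280:370],(600,600),interpolation=cv2.INTER_CUBIC))
E
```

```text
time: 12.52
tool_pos: [0.5308, 0.1166, 0.1992]
tcp_rot: [-1.557, 0.241, -0.241]
wrist_force: [-0.5, 0.5, -4.2]
width: 0.6
time: 12.9
tool_pos: [0.5333, 0.1241, 0.1993]
tcp_rot: [-1.557, 0.241, -0.242]
wrist_force: [-0.3, 0.4, -3.9]
width: 0.601
time: 13.52
tool_pos: [0.5358, 0.1323, 0.1993]
tcp_rot: [-1.557, 0.242, -0.242]
wrist_force: [0.7, 0.2, -3.7]
width: 0.598
stud lx -0.3 ly -0.7 z 181.3
[-0.01603688 -0.03731913  0.01452081]
t 13.525 pos [0.5358 0.1323 0.1993] axes x,z [ 0.953 -0.303 -0.   ] [ 0.303  0.953 -0.   ] F [ 0.67  0.2  -3.66] T [-0.016 -0.037  0.015] w 0.598
 sg 1 shift mm [0.3 0.5 0.7] turn rad [ 0.0001  0.0008 -0.    ] deg 0.0 q6 -1.066
```

View pics/z5.png

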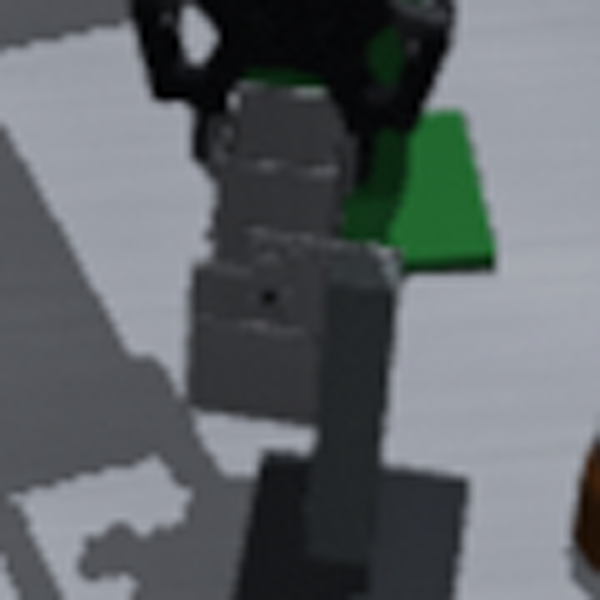

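The stem went into the mouth without touching anything. I'll feel the throat's back wall lightly so I can centre the stem.

```bash
python3 -m handwheel '[[0,0,0.001,0,0,0,0.3],[0,0,0,0,0,0,0.3]]';  python3 -m handwheel '[[0,0,0.001,0,0,0,0.3],[0,0,0,0,0,0,0.3]]';  python3 - <<'E'
from meas import *
s=bot.read_state();rel(s);print(s["wrist_force"],s["torque"])
E
```

```text
time: 13.98
tool_pos: [0.5362, 0.1334, 0.1993]
tcp_rot: [-1.557, 0.242, -0.242]
wrist_force: [-0.1, -0.2, -3.8]
width: 0.597
time: 14.22
tool_pos: [0.5365, 0.1344, 0.1993]
tcp_rot: [-1.557, 0.242, -0.242]
wrist_force: [-0.7, -0.7, -2.9]
width: 0.604
stud lx -0.3 ly 1.5 z 181.3
[-0.71989122 -0.67481024 -2.85901604] [-0.00722594  0.02975132  0.00293543]
```

```bash
python3 -m handwheel '[[0,0,0.0007,0,0,0,0.3],[0,0,0,0,0,0,0.3]]';  python3 - <<'E'
from meas import *
s=bot.read_state();rel(s);print(s["wrist_force"],s["torque"])
E
python3 -m handwheel '[[0,0,0.0007,0,0,0,0.3],[0,0,0,0,0,0,0.3]]';  python3 - <<'E'
from meas import *
s=bot.read_state();rel(s);print(s["wrist_force"],s["torque"])
E
```

```text
time: 14.48
tool_pos: [0.5367, 0.135, 0.1993]
tcp_rot: [-1.557, 0.242, -0.242]
wrist_force: [-0.0, -0.6, -3.5]
width: 0.596
stud lx -0.2 ly 2.1 z 181.3
[-0.01254672 -0.57881863 -3.45185693] [-0.04794969 -0.01774772 -0.01132231]
time: 14.72
tool_pos: [0.5369, 0.1356, 0.1992]
tcp_rot: [-1.557, 0.242, -0.242]
wrist_force: [-0.2, -0.0, -3.4]
width: 0.599
stud lx -0.3 ly 2.8 z 181.2
[-0.24532751 -0.03724886 -3.38211087] [-0.05191446  0.0110162  -0.00777009]
```

```bash
python3 -m handwheel '[[0,0,0.0007,0,0,0,0.3],[0,0,0,0,0,0,0.3]]';  python3 - <<'E'
from meas import *
s=bot.read_state();rel(s);print(s["wrist_force"],s["torque"])
E
python3 -m handwheel '[[0,0,0.0007,0,0,0,0.3],[0,0,0,0,0,0,0.3]]';  python3 - <<'E'
from meas import *
s=bot.read_state();rel(s);print(s["wrist_force"],s["torque"])
E
```

```text
time: 14.98
tool_pos: [0.537, 0.1359, 0.1992]
tcp_rot: [-1.558, 0.242, -0.242]
wrist_force: [-0.6, -2.2, -2.6]
width: 0.595
stud lx -0.2 ly 3.0 z 181.2
[-0.57000048 -2.22799503 -2.61957327] [-0.42781021  0.15341939 -0.00773689]
time: 15.22
tool_pos: [0.537, 0.1361, 0.1992]
tcp_rot: [-1.559, 0.243, -0.242]
wrist_force: [-1.1, -4.2, -2.0]
width: 0.599
stud lx -0.3 ly 3.2 z 181.2
[-1.08042196 -4.15507915 -2.02909984] [-0.98799348  0.23177564 -0.16676259]
```

The back wall is at ly of about +2.9, so the throat centre is at about +0.9 in my frame. I'll back off to there and lower.

```bash
python3 -m handwheel '[[0,0,-0.0033,0,0,0,0.3],[0,0,0,0,0,0,0.3],[0,0,0,0,0,0,0.3]]'; python3 -m handwheel '[[0.0003,0.003,0,0,0,0,0.3],[0,0.003,0,0,0,0,0.3],[0,0,0,0,0,0,0.3]]';python3 -m handwheel '[[0,0.003,0,0,0,0,0.3],[0,0.003,0,0,0,0,0.3],[0,0,0,0,0,0,0.3]]'; python3 - <<'E'
from meas import *
s=bot.read_state();rel(s);print(s["wrist_force"],s["torque"])
E
```

```text
time: 15.6
tool_pos: [0.5365, 0.1342, 0.1994]
tcp_rot: [-1.557, 0.242, -0.242]
wrist_force: [-0.0, 0.3, -4.2]
width: 0.595
time: 15.98
tool_pos: [0.5362, 0.1337, 0.1927]
tcp_rot: [-1.558, 0.243, -0.241]
wrist_force: [-0.1, -0.1, -3.3]
width: 0.599
time: 16.35
tool_pos: [0.5363, 0.1336, 0.1868]
tcp_rot: [-1.558, 0.243, -0.241]
wrist_force: [-0.3, 0.2, -3.5]
width: 0.594
stud lx -0.2 ly 0.7 z 168.8
[-0.26821928  0.21729656 -3.50229343] [ 0.02400964 -0.03738494  0.02678381]
```

The stem is below the ledge (z 168.8 against a contact height of 176.8) with nothing touching. I'll go on down to about 4 mm above the expected floor at TCP 0.1608.

```bash
python3 -m handwheel '[[0,0.003,0,0,0,0,0.3],[0,0.003,0,0,0,0,0.3],[0,0,0,0,0,0,0.3]]';python3 -m handwheel '[[0,0.003,0,0,0,0,0.3],[0,0.003,0,0,0,0,0.3],[0,0,0,0,0,0,0.3]]';python3 -m handwheel '[[0,0.003,0,0,0,0,0.3],[0,0.003,0,0,0,0,0.3],[0,0,0,0,0,0,0.3]]';python3 -m handwheel '[[0,0.002,0,0,0,0,0.3],[0,0.002,0,0,0,0,0.3],[0,0,0,0,0,0,0.3]]';  python3 - <<'E'
from meas import *
s=bot.read_state();rel(s);print(s["wrist_force"],s["torque"])
E
```

```text
time: 16.73
tool_pos: [0.5363, 0.1337, 0.1808]
tcp_rot: [-1.558, 0.243, -0.241]
wrist_force: [0.1, -0.4, -3.8]
width: 0.6
time: 17.1
tool_pos: [0.5363, 0.1337, 0.1748]
tcp_rot: [-1.558, 0.242, -0.241]
wrist_force: [-0.2, -0.6, -3.9]
width: 0.597
time: 17.48
tool_pos: [0.5363, 0.1337, 0.1688]
tcp_rot: [-1.557, 0.243, -0.241]
wrist_force: [1.0, -0.1, -3.2]
width: 0.598
time: 17.85
tool_pos: [0.5364, 0.1337, 0.165]
tcp_rot: [-1.557, 0.242, -0.242]
wrist_force: [0.1, 0.1, -3.1]
width: 0.598
stud lx -0.1 ly 0.8 z 147.0
[ 0.10365086  0.05544143 -3.07819136] [-0.00214418  0.01293498  0.01678469]
```

```bash
python3 -m handwheel '[[0,0.001,0,0,0,0,0.3],[0,0.001,0,0,0,0,0.3],[0,0.001,0,0,0,0,0.3],[0,0,0,0,0,0,0.3]]';python3 -m handwheel '[[0,0.001,0,0,0,0,0.3],[0,0,0,0,0,0,0.3]]';python3 -m handwheel '[[0,0.0006,0,0,0,0,0.3],[0,0,0,0,0,0,0.3]]';  python3 - <<'E'
from meas import *
s=bot.read_state();rel(s);print(s["wrist_force"],s["torque"])
E
```

```text
time: 18.35
tool_pos: [0.5365, 0.1337, 0.1622]
tcp_rot: [-1.557, 0.242, -0.242]
wrist_force: [-0.3, -0.8, -3.0]
width: 0.6
time: 18.6
tool_pos: [0.5365, 0.1337, 0.1612]
tcp_rot: [-1.557, 0.242, -0.242]
wrist_force: [-0.4, 0.1, -3.3]
width: 0.595
time: 18.85
tool_pos: [0.5366, 0.1337, 0.1607]
tcp_rot: [-1.557, 0.242, -0.242]
wrist_force: [-0.6, 0.1, -2.9]
width: 0.597
stud lx 0.1 ly 0.9 z 142.7
[-0.61354856  0.05430605 -2.87235463] [0.04964302 0.00297104 0.01195417]
```

```bash
python3 -m handwheel '[[0,0.0006,0,0,0,0,0.3],[0,0,0,0,0,0,0.3],[0,0,0,0,0,0,0.3]]';python3 - <<'E'
from meas import *
s=bot.read_state();rel(s);print(s["wrist_force"],s["torque"])
E
python3 -m handwheel '[[0,0.0004,0,0,0,0,0.3],[0,0,0,0,0,0,0.3],[0,0,0,0,0,0,0.3]]';python3 - <<'E'
from meas import *
s=bot.read_state();rel(s);print(s["wrist_force"],s["torque"])
E
```

```text
time: 19.23
tool_pos: [0.5367, 0.1337, 0.1604]
tcp_rot: [-1.557, 0.242, -0.242]
wrist_force: [-1.3, 0.0, 1.0]
width: 0.601
stud lx 0.1 ly 0.9 z 142.4
[-1.34631697  0.0118843   0.95376587] [-0.04105383  0.13097964  0.03383328]
time: 19.6
tool_pos: [0.5368, 0.1337, 0.1602]
tcp_rot: [-1.557, 0.242, -0.242]
wrist_force: [-3.1, -0.8, 4.1]
width: 0.597
stud lx 0.2 ly 1.0 z 142.2
[-3.13327308 -0.83459078  4.05533112] [-0.09789145  0.4162002  -0.05136445]
```

The stem is on the throat floor at TCP 0.1606, which is 34.2 mm below the ledge contact (34 expected). I'll ease the preload slightly and open gradually.

```bash
python3 -m handwheel '[[0,-0.0003,0,0,0,0,0.3],[0,0,0,0,0,0,0.3]]' ; python3 -m handwheel '[[0,0,0,0,0,0,0.3],[0,0,0,0,0,0,0.3],[0,0,0,0,0,0,0.3]]' 20;python3 -m handwheel '[[0,0,0,0,0,0,0.62],[0,0,0,0,0,0,0.64],[0,0,0,0,0,0,0.67],[0,0,0,0,0,0,0.70],[0,0,0,0,0,0,0.74],[0,0,0,0,0,0,0.78],[0,0,0,0,0,0,0.82],[0,0,0,0,0,0,0.82]]' ;python3 - <<'E'
from meas import *
s=bot.read_state();rel(s);print(s["wrist_force"],s["torque"])
d=frames("scene",2);np.savez("/tmp/scene6.npz",**d);a=d["image"][:,:,::-1]
cv2.imwrite("pics/z6.png",cv2.resize(a[160:250,280:370],(600,600),interpolation=cv2.INTER_CUBIC))
E
```

```text
time: 19.85
tool_pos: [0.5367, 0.1338, 0.1602]
tcp_rot: [-1.557, 0.242, -0.242]
wrist_force: [-3.6, 0.6, 4.6]
width: 0.597
time: 20.23
tool_pos: [0.5367, 0.1338, 0.1602]
tcp_rot: [-1.557, 0.242, -0.242]
wrist_force: [-2.7, 0.2, 4.5]
width: 0.597
time: 21.22
tool_pos: [0.5366, 0.1337, 0.16]
tcp_rot: [-1.557, 0.242, -0.242]
wrist_force: [0.1, -0.3, -0.2]
width: 0.818
stud lx 0.1 ly 0.8 z 142.0
[ 0.09279055 -0.27770205 -0.23646078] [ 0.01772992 -0.00085694  0.03200952]meas.py:5: RuntimeWarning: All-NaN slice encountered
  z=np.stack([d["z_map"] for d in ds]);z=np.where(z==0,np.nan,z);d=ds[-1];d["z_map"]=np.nan_to_num(np.nanmedian(z,0));return d
```

View pics/z6.png

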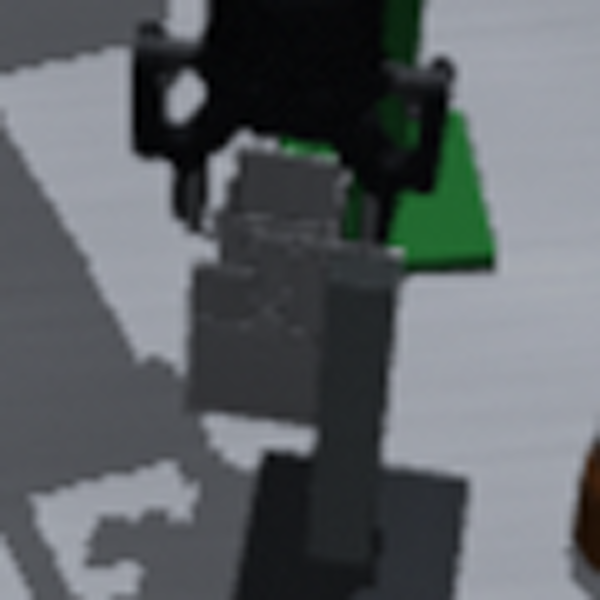

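The fingers are clear and the wrist force is about zero. I'll open fully and retreat straight up.

```bash
python3 -m handwheel '[[0,0,0,0,0,0,0.9],[0,0,0,0,0,0,0.92],[0,-0.01,0,0,0,0,0.92],[0,-0.02,0,0,0,0,0.92],[0,-0.02,0,0,0,0,0.92],[0,-0.03,0,0,0,0,0.92],[0,-0.04,0,0,0,0,1],[0,-0.04,0,0,0,0,1]]';python3 -m handwheel '[[-0.03,0,-0.03,0,0,0,1],[-0.03,0,-0.05,0,0,0,1],[-0.02,0,-0.05,0,0,0,1],[0,0,-0.05,0,0,0,1],[0,0,-0.05,0,0,0,1],[0,0,0,0,0,0,1],[0,0,0,0,0,0,1],[0,0,0,0,0,0,1]]';python3 - <<'E'
from meas import *
for n in("scene","top"):
    d=frames(n,4);np.savez(f"/tmp/{n}7.npz",**d); cv2.imwrite(f"pics/{n}7.png",d["image"][:,:,::-1])
    W=pts(d);ex,ey=axes();b=(150,270,280,390) if n=="scene" else (140,240,170,270)
    w=W[b[0]:b[1],b[2]:b[3]].reshape(-1,3);w=w[~np.isnan(w[:,0])]
    g=np.c_[(w[:,:2]-T)@ex,(w[:,:2]-T)@ey,w[:,2]]*1000
    k=(g[:,0]<-4)&(g[:,0]>-75)&(abs(g[:,1])<40)&(g[:,2]>50);c=g[k]
    print(n,k.sum(),"ly",np.percentile(c[:,1],[0,2,98,100]).round(1),"z",np.percentile(c[:,2],[0,2,98,100]).round(1))
    for lo,hi in((-64,-50),(-50,-40),(-40,-20),(-20,-4)):
        q=(c[:,0]>=lo)&(c[:,0]<hi)
        if q.sum(): print(lo,hi,q.sum(),"top z",np.percentile(c[q,2],[90,97,100]).round(1))
a=cv2.imread("pics/scene7.png");b=cv2.imread("pics/top7.png")
cv2.imwrite("pics/z7.png",np.hstack([cv2.resize(a[160:250,280:370],(400,400),interpolation=cv2.INTER_CUBIC),cv2.resize(b[140:230,180:270],(400,400),interpolation=cv2.INTER_CUBIC)]))
E
```

```text
time: 22.32
tool_pos: [0.5366, 0.1337, 0.3223]
tcp_rot: [-1.557, 0.241, -0.243]
wrist_force: [1.1, 0.4, 0.0]
width: 0.997
time: 23.32
tool_pos: [0.391, -0.0602, 0.3203]
tcp_rot: [-1.557, 0.24, -0.241]
wrist_force: [0.8, 0.1, -0.3]
width: 1.0
scene 290 ly [-24.2 -23.2  27.8  28.1] z [144.  148.7 192.9 195.4]
-64 -50 162 top z [186.4 188.8 192.4]
-50 -40 6 top z [191.  191.1 191.2]
-40 -20 17 top z [192.7 193.2 193.4]
-20 -4 101 top z [191.9 193.4 195.4]
top 710 ly [-26.4 -26.1  24.5  39.9] z [ 77.7  89.4 191.3 193.1]
-64 -50 143 top z [186.7 187.7 188.8]
-50 -40 127 top z [184.3 187.4 189.1]
-40 -20 249 top z [187.5 190.1 191.4]
-20 -4 184 top z [190.9 192.2 193.1]
```

View pics/z7.png

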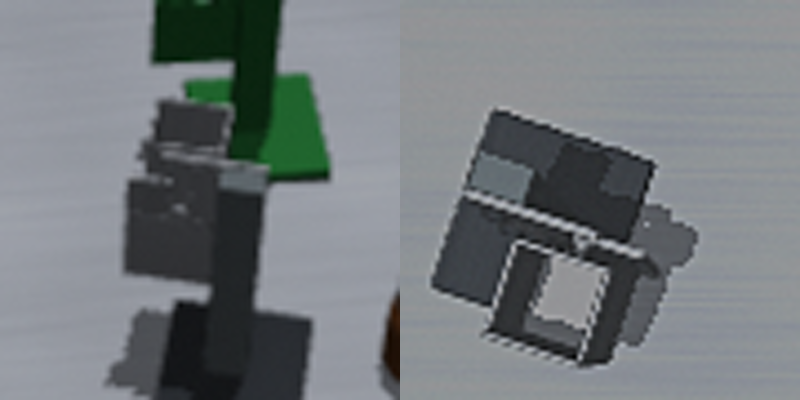

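View pics/top7.png

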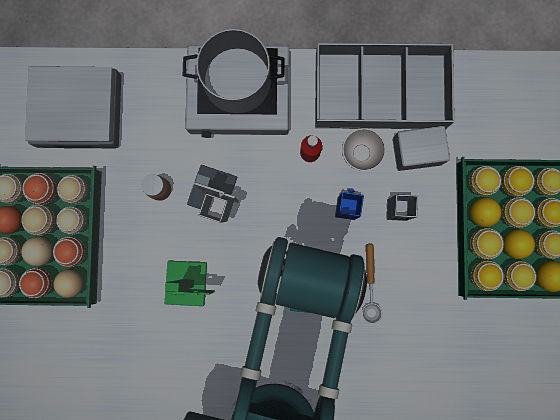

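The cup hangs on the hook, tilted about 6° by the stud's slack. The other items sit at the same pixels as before. I'll do one stillness check and then hand in.

```bash
python3 -m handwheel '[[0,0,0,0,0,0,1],[0,0,0,0,0,0,1],[0,0,0,0,0,0,1],[0,0,0,0,0,0,1]]'; python3 - <<'E'
from meas import *
from workcell import workorder
d=optics.read_camera("top");o=cv2.imread("pics/top7.png")[:,:,::-1];f=cv2.imread("pics/top0.png")[:,:,::-1]
print("stand region change vs 0.6s ago",np.abs(d["image"][155:225,180:250].astype(int)-o[155:225,180:250]).mean())
for n,b in dict(jar=(135,165,178,205),sauce=(295,130,328,165),bowl=(340,125,388,172),spare=(385,190,422,225),nap=(392,122,452,172)).items():
    print(n,np.abs(d["image"][b[1]:b[3],b[0]:b[2]].astype(int)-f[b[1]:b[3],b[0]:b[2]]).mean().round(2))
print(bot.read_state()["wrist_force"]); workorder.finish_job()
E
```

```text
time: 24.22
tool_pos: [0.3906, -0.0612, 0.32]
tcp_rot: [-1.557, 0.242, -0.242]
wrist_force: [-0.3, -0.2, -0.8]
width: 1.0
stand region change vs 0.6s ago 1.0219727891156463
jar 6.33
sauce 5.73
bowl 5.9
spare 5.06
nap 5.69
[ 0.22400327 -0.29535389 -0.21858062]
the job is handed in; nothing more can be done
```

The studded steel holder is hanging on the grey hook stand, with its stem at the bottom of the throat. I handed the job in at about 24 s, well inside the 56 s limit.

- **Feeling the hook:** I touched the ledge first, at about 7 N of contact force. That put the hook plate about 9 mm above its nominal height; the cameras had suggested about 10 mm.
- **Hanging it:** I moved the stud sideways under the guard and touched the throat's back wall at about 4 N to centre the stem. I then lowered it to the floor, which it reached 34.2 mm below the ledge contact (34 mm expected) at about 8 N. Only then did I open the gripper slowly and lift away.
- **Last checks:** The holder did not visibly move between the last pictures, and the wrist force was about zero with the arm clear.
- **Tilt:** The holder leans about 6° away from the hook plate. That is roughly what the stud's slack on the plate allows.
- **Other items:** They look to be where they were by eye. A pixel comparison of the jar, bottle, bowl, spare cup and napkin box with the first picture gave the same small difference everywhere (5 to 6 grey levels). I take that as lighting or noise, but I did not measure their positions again. The spoon and the blue look-alike cup were checked by eye only.
- **Disagreement:** The back-wall touch put the throat's centre about 0.9 mm from my camera estimate, and I used the touch.

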